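# Zero the colour reader and hold its reference tile flush

### The arm

A 6-joint arm with a two-finger parallel gripper is mounted at the origin on the work surface. World frame = base frame: x ahead of the robot, y to its left, z up, the work surface at z = 0. Lengths are in m, angles in rad, forces in N, time in s.
With the tool pointing down it reaches from about 0.425 to 0.925 m from the base axis. Payload 12.5 kg.
Tool frame: the origin (TCP) lies where the fingers leave the gripper's body, on its centre line; the fingertips stand 73 mm ahead of it and the grasp point (between the pads) lies 54 mm ahead of it (ctrl.hold_point_z is the distance from the TCP to the grasp point, in m); z points along the fingers, y is the direction in which the jaws open and shut (so a half turn about z gives the same grasp; the last joint's range is limited). The gripper opens to 85 mm and grips with 20 to 120 N. Pads are 22 mm wide; open, the fingers measure 114 mm over their backs; the gripper's body (76 mm by 85 mm) begins 54 mm behind the grasp point. The pads swing forward as they close: fully open they stand 13 mm farther back than shut.
Start: joints at [1.207, 0.491, 1.559, -0, 1.092, -0.106], TCP at [0.159, 0.604, 0.304] pointing down, gripper open.
Joint ranges: [-3.1, 3.1], [-0.84, 2.19], [0.05, 2.79], [-1.13, 4.28], [0.06, 2.93], [-2.69, 2.69]. Speed limits (rad/s): [2.22, 2.22, 2.79, 3.14, 3.14, 3.14].

### API

Orientations are given as a 3x3 rotation matrix whose columns are the frame's x, y, z axes.
In Python, from station import sensors, imaging, ticket, spotter, ctrl gives the robot as it stands.
- The arm moves only by the tool play_rows, never from a script. Its argument "motion" is a list of rows, each a list of 3 entries, a list of its own where there are three numbers: the shift along the tool's x, y, z in units of 40 mm (1.0 is 40 mm), then the turn, a rotation vector about the tool's x, y, z in units of 5 degrees (1.0 is 5 degrees), then the gripper command: -1 is shut, 1 is fully open, values between are in proportion. In form: [[[x, y, z], [rx, ry, rz], grip], ...]. A call has 1 to 12 rows; each row shifts and turns the commanded pose from where the row before left it, along the tool's axes as they then stand; what a row does not reach is not made up. A row lasts 1/12 s, in which the tool goes at most 41.7 mm and 7.16 degrees, less where a joint would pass 70% of its speed; a pose out of reach is approached as far as the arm can. A call is refused whole if a number of a shift passes 1 or a number of a turn 1, either way. A call with a gripper value outside its range is refused whole. The fingers move at their own pace and stop on an object; "newtons" is the grip in N (left out, the last holds). Time passes only in rows, so rows that do not move let the fingers close. It gives the time, the measured TCP pose, the force and the opening at its end, in the units of the state.
- sensors.get_state(): the state, without advancing time (a new reading comes with each control period).
- imaging.camera(name): name is "side" or "top"; returns (picture, depth): 384x512x3 uint8, red, green, blue; 384x512 float32, m along the optical axis (not along the pixel's ray), 0 where there is no reading.
- imaging.camera_params(name): a dict with "intrinsics" (3x3 intrinsics, pixels), "k1" (the pictures are not rectified: a ray, as slopes to the right and down, at radius r is drawn at 1 + k1 r^2 times it, then the intrinsics apply), "extrinsics" (4x4, takes a point from world to camera coordinates). Camera axes: x right, y up, looking along -z (the intrinsics and any distortion apply to the point x, -y, -z); pixel columns grow to the right and rows downward; lengths in m; the calibration is good to about 2 mm. A picture is of the moment at which its call begins. camera_params takes no time and is no camera call.
- ticket.finish_job(): hands the job in, once; it reports no verdict.
Trained networks look in the newest picture that a camera, given by its name, has taken for a name from the list of things; names that differ only in an ending like _2 or _b are one class to them, and where a whole thing is asked for, a point or a joint stands for the part that bears it (a point fixed in the world has none). Each returns a list of dicts, best first, with "confidence" (0 to 1); they miss things now and then, are a little off and sometimes report something else, mostly with a low value. They report only what shows in the picture. A call takes as long as a camera call. They do not tell look-alikes from the thing itself.
- spotter.search_frame(query, camera): "location" ([column, row] as shares, 0 to 1, of the picture: columns of its width, rows of its height, amid what is visible of it).
- spotter.pinpoint(query, camera): "location" ([column, row] as shares, 0 to 1, of the picture: columns of its width, rows of its height: a listed point, or the origin of a listed thing).
The state is a dict: "time_s": time; "qpos": joint angles; "joint_vel": joint speeds; "effort": joint torques, N m; "eef_pos": TCP position; "orientation": TCP orientation; "ft_force": force on the tool from outside, world axes, zero at the start; "moment": the same for the moment, N m; "grip_width": finger opening in m.
Only numpy, scipy, OpenCV 4.12 (cv2) and the standard library are available. Lean on these libraries where they do the work, as an engineer would, in place of code of your own. Each camera call takes 0.05 s, during which the arm holds its last target.

### The job

Check the spice colour reader: first turn its zero knob until the pointer stands at the long zero tick. Then pick up the white reference tile by the fin on its back, tilt it to match the reader's sloped sprung steel face, and press it flush on the middle of the face, long sides of both in line, so that the face gives by roughly half of its 8 mm of travel. Finish while still holding it there by the fin, without letting go, and leave the jar, bottle and spoon where they are.

Things in the scene. Friction and masses are not known exactly. Their poses are not given: they have to be found in the camera images.
- reader: Bench colour reader, fixed: a white box 170 (x) by 290 (y) by 50 mm high. Origin on the bench under the sloped face's hinge line; the box reaches from y = -80 to +210 mm and x = -85 to +85 mm. z is up; -x is its front, towards the robot. Two grey cheeks (tops 97 mm above the bench, outer sides at y = -61 and +61 mm) carry the tilting head.
- face (a point): Middle of the sloped steel face, a flat plate 66 (x, along the slope) by 86 mm (y, level) with a dark round port. z: outward normal; x: up the slope, away from the robot. It leans to the robot by 0.25 to 0.6 rad from level, differing each time, rigid. Its tilt axis runs along y, 85 mm above the bench, 25 mm behind the surface. The point moves with the plate when pressed in.
- press_plate (a joint): How far the sloped steel plate is pressed in along its normal, m: 0 free, 0.008 at its hard stop. It is sprung: 2 N to start it and 1 N more for each mm (6 N at 4 mm). It only slides: it does not swivel to suit the tile.
- zero_knob (a joint): Angle of the zero knob, rad: 0 when the white pointer line stands at the long zero tick, which is at the front (-x) of the dial; grows counter-clockwise seen from above. Turns from -1.6 to +1.6, stays where it is left (friction about 0.05 N m). It starts between 0.5 and 1.3.
- knob_grip (a point): Middle of the zero knob's bar grip, on the upright turning axis, 76 mm above the bench. The black bar is 44 mm long, 12 thick, 30 tall, on a disc 48 mm across whose top is 61 mm above the bench. Turns with the knob: x lies along the bar, pointer at the -x end. It is on the reader's top, 150 mm to the reader's +y from the sloped face.
- tile_grip (a point): Centre of the fin of the reference tile, 23 mm above its flat underside. Tile: 50 (x) by 70 (y) by 6 mm, white ceramic; the upright black fin on its back is 34 mm long (x), 12 thick (y), 34 tall (6 to 40 mm above the underside). z: from underside to fin. It lies on the bench fin up, 60 to 125 g; the same after a half turn about z.
- tile: The same tile; origin in the middle of its flat underside, axes as for tile_grip.
- spice_jar: Bystander: capped jar, 60 mm across, 100 mm tall; origin under its middle. Leave alone.
- sauce_bottle: Bystander: bottle with cap, 68 mm across, 170 mm tall; origin under its middle. Leave alone.
- spoon: Bystander: steel spoon 160 mm long lying along its x. Leave alone.
Not all that is in view belongs to the job. Of the things that look like the tile, the middle-sized one is meant.

How it is judged:
By the outcome, as a careful person would: the job done as asked, in the order asked, and still so for the second after the job is handed in, while the arm keeps its last pose, push and grip.
It also fails if it takes over 54 s, if anything falls off the work surface, if the arm or the gripper's body presses on something with over 40 N, if the wrist force passes 120 N, or if a joint passes its speed limit or range.

## Working session

There is one attempt and no reset: what is moved stays moved. The work goes in short steps, Python scripts to look and compute and a tool call to move; the robot and the scene stay as the last step left them, time stands still between calls to the robot, and variables do not carry over. Pictures are saved under pics/ and viewed, and the job is handed in when it is done.

Besides the shell and the picture viewer there is one more tool, called after "Call:" as name(argument=value, ...) on one line, values as JSON. play_rows: Moves the arm, as the interface text tells. Its arguments: {"type":"object","properties":{"motion":{"type":"array","items":{"type":"array"}},"newtons":{"type":"number"}},"required":["motion"]}

```bash
ls; mkdir -p pics; cat > h.py <<'E'
import numpy as np, cv2
from station import sensors, imaging, ticket, spotter, ctrl
def P(n):
    p=imaging.camera_params(n); return np.array(p['intrinsics']),p['k1'],np.array(p['extrinsics'])
def ray(n,uv):
    K,k1,E=P(n); uv=np.atleast_2d(uv).astype(float)
    d=np.c_[(uv[:,0]-K[0,2])/K[0,0],(uv[:,1]-K[1,2])/K[1,1]]
    u=d.copy()
    for _ in range(20):
        u=d/(1+k1*(u**2).sum(1,keepdims=True))
    c=np.c_[u[:,0],-u[:,1],-np.ones(len(u))]
    R=E[:3,:3]; o=-R.T@E[:3,3]
    return o,c@R
def at_z(n,uv,z):
    o,d=ray(n,uv); return o+d*((z-o[2])/d[:,2])[:,None]
def at_depth(n,uv,dep):
    o,d=ray(n,uv); return o+d*np.atleast_1d(dep)[:,None]
def proj(n,X):
    K,k1,E=P(n); X=np.atleast_2d(X); c=X@E[:3,:3].T+E[:3,3]
    s=np.c_[c[:,0]/-c[:,2],-c[:,1]/-c[:,2]]
    s=s*(1+k1*(s**2).sum(1,keepdims=True))
    return np.c_[s[:,0]*K[0,0]+K[0,2],s[:,1]*K[1,1]+K[1,2]]
def cloud(n,dep):
    h,w=dep.shape; uu,vv=np.meshgrid(np.arange(w),np.arange(h))
    X=at_depth(n,np.c_[uu.ravel(),vv.ravel()],dep.ravel()).reshape(h,w,3)
    X[dep==0]=np.nan; return X
def snap(n,tag):
    im,d=imaging.camera(n); np.savez(f'pics/{tag}.npz',im=im,d=d)
    cv2.imwrite(f'pics/{tag}.png',im[:,:,::-1]); return im,d
E
python3 - <<'E'
from h import *
for n in ('side','top'):
    snap(n,n+'0')
    for q in ('tile_grip','tile','face','knob_grip','reader','spice_jar','sauce_bottle','spoon'):
        r=spotter.pinpoint(q,n)
        print(n,q,[(np.round(np.array(a['location'])*[512,384],1).tolist(),round(a['confidence'],2)) for a in r])
    K,k1,E=P(n); print(K,k1,-E[:3,:3].T@E[:3,3],E[:3,:3])
s=sensors.get_state(); print(s)
E
```

```text
pics
side tile_grip [([277.6, 168.9], 0.82), ([321.9, 165.1], 0.72), ([280.2, 189.8], 0.59)]
side tile [([321.4, 174.7], 0.93), ([278.5, 196.0], 0.45), ([218.1, 211.7], 0.17)]
side face [([214.2, 208.1], 0.77)]
side knob_grip [([182.3, 268.5], 0.8)]
side reader [([215.6, 248.3], 0.87)]
side spice_jar [([223.3, 170.9], 0.63)]
side sauce_bottle [([198.2, 195.8], 0.8)]
side spoon [([296.1, 235.6], 0.91)]
[[394.18528641   0.         252.26901534]
 [  0.         394.18528641 190.84893118]
 [  0.           0.           1.        ]] -0.05250646952888971 [0.42191408 0.79304426 0.61833909] [[-0.98862142 -0.15033712 -0.00514139]
 [ 0.07573582 -0.52699024  0.84649003]
 [-0.12996834  0.83646879  0.53237975]]
top tile_grip [([361.4, 249.0], 0.85), ([353.9, 196.3], 0.74)]
top tile [([351.1, 197.1], 0.8), ([355.9, 254.6], 0.64), ([312.7, 202.1], 0.61)]
top face [([349.9, 199.8], 0.72), ([208.0, 156.2], 0.63)]
top knob_grip [([157.0, 145.5], 0.82)]
top reader [([214.0, 161.8], 0.98)]
top spice_jar [([351.5, 130.8], 0.77), ([292.4, 123.2], 0.73)]
top sauce_bottle [([293.3, 123.2], 0.92)]
top spoon [(
[... 434 characters left out ...]
 1.70213384e-05,
        1.09170569e+00, -1.05607488e-01]), 'joint_vel': array([ 0.00165425, -0.00225489,  0.00287684,  0.00205226,  0.00014548,
        0.00112387]), 'effort': array([-6.43039789e-05, -6.18261623e+01, -2.61858344e+01, -9.23626521e-05,
        2.84542202e-04,  2.64905248e-05]), 'eef_pos': array([0.15932452, 0.60435215, 0.30392832]), 'orientation': array([[-9.66951956e-01,  2.54958654e-01,  1.50184208e-05],
       [ 2.54958654e-01,  9.66951952e-01,  8.19858820e-05],
       [ 6.38091877e-06,  8.31054853e-05, -9.99999997e-01]]), 'ft_force': array([-0.19933733,  0.46188863, -0.41023111]), 'moment': array([ 0.04542076, -0.01279975, -0.01374161]), 'grip_width': 0.08547924197262358}
```

View pics/side0.png

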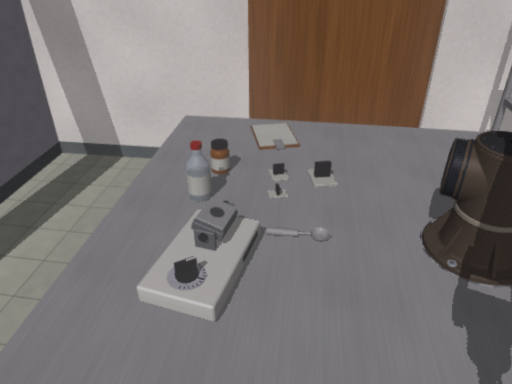

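View pics/top0.png

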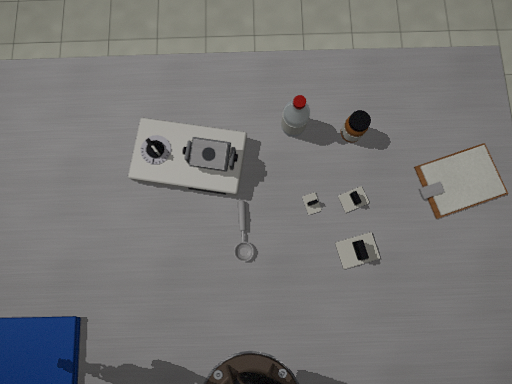

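The top picture shows the reader at about (188,157) with its knob at (157,149). There are three tiles: small at (312,203), middle at (353,199) and large at (358,250). I'm measuring from the depth next.

```bash
python3 - <<'E'
from h import *
z=np.load('pics/top0.npz'); im,d=z['im'],z['d']
X=cloud('top',d)
c=np.hstack([cv2.resize(im[110:205,120:255],None,fx=5.4,fy=5.4,interpolation=cv2.INTER_CUBIC)]); cv2.imwrite('pics/c1.png',c[:,:,::-1])
c=cv2.resize(im[170:280,290:400],None,fx=5.4,fy=5.4,interpolation=cv2.INTER_CUBIC); cv2.imwrite('pics/c2.png',c[:,:,::-1])
z2=np.load('pics/side0.npz'); i2=z2['im']
c=cv2.resize(i2[190:310,135:270],None,fx=5,fy=5,interpolation=cv2.INTER_CUBIC); cv2.imwrite('pics/c3.png',c[:,:,::-1])
hsv=cv2.cvtColor(im,cv2.COLOR_RGB2HSV)
# tiles: bright white
g=im.min(2)
for box in ((300,322,190,217),(336,372,184,214),(330,385,230,272)):
    u0,u1,v0,v1=box
    for nm,th in (('white',g[v0:v1,u0:u1]>150),('black',im.max(2)[v0:v1,u0:u1]<55)):
        vv,uu=np.nonzero(th); vv+=v0;uu+=u0
        if len(uu)<8: print(nm,len(uu));continue
        r=cv2.minAreaRect(np.c_[uu,vv].astype(np.float32))
        zz=0.006 if nm=='white' else 0.04
        bw=at_z('top',cv2.boxPoints(r),zz)
        print(nm,len(uu),np.round(bw.mean(0),4),'edges',[(round(float(np.hypot(*e[:2])),4),round(float(np.degrees(np.arctan2(e[1],e[0]))),1)) for e in (bw[1]-bw[0],bw[2]-bw[1])],'medz',np.nanmedian(X[vv,uu,2]).round(4))
E
```

```text
white 2
black 32 [ 0.4958 -0.1684  0.04  ] edges [(0.0246, -73.0), (0.0082, -164.9)] medz 0.0291
white 9 [ 0.5172 -0.2824  0.006 ] edges [(0.0796, -87.9), (0.0371, 178.8)] medz 0.0056
black 94 [ 0.5043 -0.2797  0.04  ] edges [(0.0189, -65.2), (0.032, -157.7)] medz 0.0379
white 9 [ 0.3771 -0.2986  0.006 ] edges [(0.0655, -73.5), (0.0692, -165.9)] medz 0.009
black 210 [ 0.3717 -0.2821  0.04  ] edges [(0.0275, -73.5), (0.0481, -165.6)] medz 0.0548
```

```bash
python3 - <<'E'
from h import *
for n in('top','side'):
    z=np.load(f'pics/{n}0.npz'); X=cloud(n,z['d'])
    pts=X.reshape(-1,3)
    m=(pts[:,2]>0.040)&(pts[:,2]<0.056)&(pts[:,0]>0.3)&(pts[:,0]<0.75)&(pts[:,1]>-0.1)&(pts[:,1]<0.4)
    q=pts[m]; print(n,'box top',m.sum(),np.median(q[:,2]),q.min(0),q.max(0))
    r=cv2.minAreaRect(q[:,:2].astype(np.float32)*1000); print(r)
    m=(np.abs(pts[:,2])<0.02); print('bench z',np.nanmedian(pts[m][:,2]))
E
```

```text
top box top 5105 0.05027465268350961 [ 0.5220731  -0.09847445  0.04020644] [0.73549539 0.30600957 0.05585933]
((625.7510375976562, 104.857177734375), (394.4584045410156, 196.8385467529297), 86.01094818115234)
bench z 0.00012727847595450648
side box top 5542 0.049252874252208756 [ 0.52323874 -0.09986937  0.04002114] [0.7348633  0.31001663 0.05593591]
((629.0071411132812, 105.09161376953125), (409.76904296875, 211.42640686035156), 89.95266723632812)
bench z -0.0005370879334324341
```

View pics/c1.png

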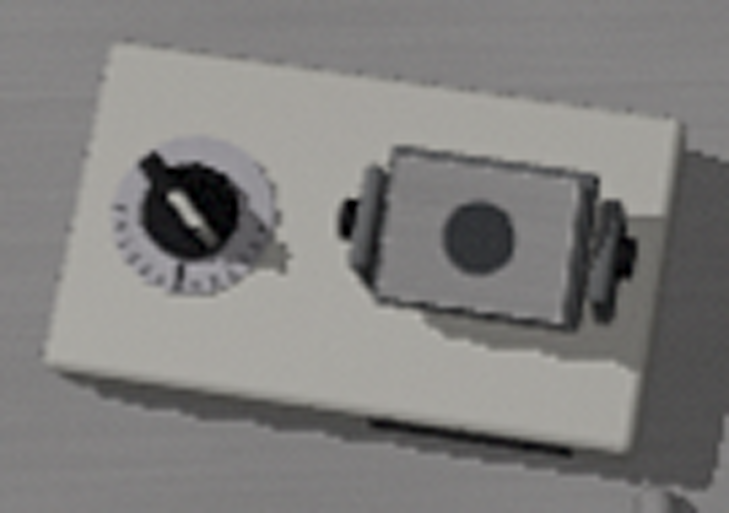

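View pics/c2.png

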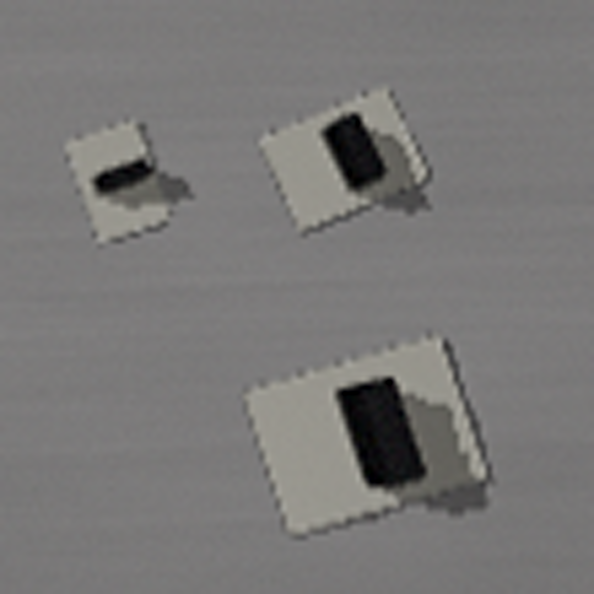

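View pics/c3.png

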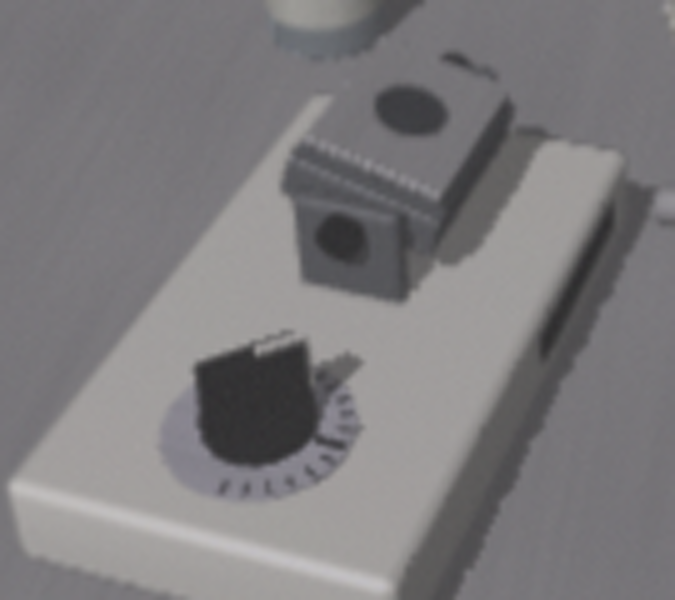

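The crops confirm that the middle-sized tile is at about (353,199), and that the knob's pointer is on the right-hand front end of the bar. Next come exact poses.

```bash
cat > m.py <<'E'
from h import *
def rect(q):
    (c,s,a)=cv2.minAreaRect((q[:,:2]*1000).astype(np.float32)); return np.round(c,1),np.round(s,1),round(a,1)
C={n:cloud(n,np.load(f'pics/{n}0.npz')['d']) for n in('top','side')}
I={n:np.load(f'pics/{n}0.npz')['im'] for n in('top','side')}
E
python3 - <<'E'
from m import *
for n in ('top','side'):
    p=C[n].reshape(-1,3); col=I[n].reshape(-1,3).astype(int)
    m=(p[:,2]>0.044)&(p[:,2]<0.056)&(p[:,0]>0.5)&(p[:,0]<0.73)&(p[:,1]>0.01)&(p[:,1]<0.33)&(col.min(1)>95)
    # connected comp in image
    l,lab,st,_=cv2.connectedComponentsWithStats(m.reshape(384,512).astype(np.uint8)); k=1+np.argmax(st[1:,4])
    q=p[(lab==k).ravel()]; print(n,'box',len(q),rect(q),q[:,2].mean())
    # tile
    m=(p[:,2]>0.034)&(p[:,2]<0.046)&(p[:,0]>0.46)&(p[:,0]<0.56)&(p[:,1]>-0.34)&(p[:,1]<-0.23)
    q=p[m]; print('fin top',len(q),q.mean(0),rect(q))
    m=(p[:,2]>0.003)&(p[:,2]<0.05)&(p[:,0]>0.44)&(p[:,0]<0.57)&(p[:,1]>-0.34)&(p[:,1]<-0.21)
    q=p[m]; print('tile all',len(q),rect(q))
E
```

```text
top box 4742 (array([630.4, 154. ]), array([286.6, 169.4]), 80.1) 0.05032381214866948
fin top 68 [ 0.50626248 -0.28221258  0.03893666] (array([ 506.2, -282.5]), array([33.1, 12.6]), 20.3)
tile all 526 (array([ 503.2, -273.8]), array([117. , 127.3]), 0.0)
side box 5081 (array([629.7, 154.6]), array([290.6, 170.2]), 80.2) 0.049242219788662736
fin top 41 [ 0.50670266 -0.28090629  0.03843967] (array([ 506.4, -282.2]), array([33.9, 16.9]), 19.6)
tile all 256 (array([ 501.7, -272.3]), array([101.6,  87. ]), 83.1)
```

```bash
python3 - <<'E'
from m import *
from scipy.optimize import least_squares
a=np.radians(-9.85); Rr=np.array([[np.cos(a),-np.sin(a),0],[np.sin(a),np.cos(a),0],[0,0,1]])
o=np.array([.630,.1543,0])-Rr@[0,.065,0]; print('origin',o,'knob',o+Rr@[0,.15,0])
for n in ('top','side'):
    p=C[n].reshape(-1,3); L=(p-o)@Rr; col=I[n].reshape(-1,3).astype(int)
    m=(abs(L[:,0])<.05)&(abs(L[:,1])<.041)&(L[:,2]>.075)&(L[:,2]<.15)
    q=L[m]
    for _ in range(8):
        A=np.c_[q[:,0],q[:,1],np.ones(len(q))]; c=np.linalg.lstsq(A,q[:,2],rcond=None)[0]
        r=q[:,2]-A@c; q2=q[abs(r)<max(.003,2*r.std())]
        if len(q2)==len(q): break
        q=q2
    nrm=np.array([-c[0],-c[1],1]);nrm/=np.linalg.norm(nrm)
    print(n,len(q),'rms',r.std(),'normal',nrm,'tilt',np.arctan(c[0]),'lat',np.arctan(c[1]),'extent',q.min(0),q.max(0))
    t=np.arctan(c[0]); print('dist plane to axis pt', (np.array([0,0,.085])@nrm)-c[2]*nrm[2])
    up=np.array([np.cos(t),0,np.sin(t)]); s=q@up; print('slope extent',np.percentile(s,[0,1,99,100]),'y',np.percentile(q[:,1],[0,1,99,100]), 'axis s',.085*np.sin(t))
    # knob bar
    m=(np.hypot(L[:,0],L[:,1]-.15)<.03)&(L[:,2]>.082)&(L[:,2]<.1)
    q=L[m]; print('bar',len(q),rect(q),q[:,2].mean(),q.mean(0))
E
```

```text
origin [0.61888049 0.09025817 0.        ] knob [0.6445409  0.23804701 0.        ]
top 819 rms 0.0014361480585961066 normal [-0.26265386 -0.00581764  0.96487259] tilt 0.2657762072688322 lat 0.006029366370119809 extent [-0.03898212 -0.0409351   0.09854692] [0.02561038 0.04078723 0.1205601 ]
dist plane to axis pt -0.025233800826096206
slope extent [-0.01066324 -0.00990646  0.05465001  0.0552289 ] y [-0.0409351  -0.04015335  0.04005909  0.04078723] axis s 0.022325955584040852
bar 86 (array([ -0.5, 149.5]), array([45.9, 11.8]), 46.6) 0.09073195458118469 [-0.00083014  0.14888457  0.09073195]
side 703 rms 0.0010531713871543428 normal [-0.2690336   0.00343467  0.96312467] tilt 0.2723911468879086 lat -0.0035661607278805497 extent [-0.03892445 -0.0408395   0.09747102] [0.02569198 0.04092725 0.11996692]
dist plane to axis pt -0.02483831514676081
slope extent [-0.01041022 -0.00990548  0.05495272  0.05586787] y [-0.0408395  -0.03980257  0.04059995  0.04092725] axis s 0.022867991128157485
bar 159 (array([ -0.6, 148.4]), array([46.6, 13.8]), 45.4) 0.08818386850164905 [-0.00175946  0.15053509  0.08818387]
```

```bash
cat > plan.py <<'E'
from h import *
from scipy.spatial.transform import Rotation as Ro
yaw=np.radians(-9.85); Rr=Ro.from_euler('z',yaw).as_matrix()
org=np.array([.61888,.09026,0])
def down(ydeg): # tool down, tool y at world angle
    a=np.radians(ydeg); y=np.array([np.cos(a),np.sin(a),0]); z=np.array([0,0,-1.]); return np.c_[np.cross(y,z),y,z]
def go(grasp,R,back=0,p=None):
    s=sensors.get_state(); R0=s['orientation'] if p is None else p[1]; p0=s['eef_pos'] if p is None else p[0]
    t=np.asarray(grasp)-R[:,2]*(ctrl.hold_point_z+back)
    rv=Ro.from_matrix(R0.T@R).as_rotvec(degrees=True)/5
    print('tcp now',p0.round(4),'target',t.round(4)); print('turn units',rv.round(2)); print('shift after turn, units',(R.T@(t-p0)/.04).round(3)); print('shift in present axes',(R0.T@(t-p0)/.04).round(3))
    print('t',s['time_s'],'F',s['ft_force'].round(2),'w',s['grip_width'],'q',s['qpos'].round(2))
    return t,R
E
python3 - <<'E'
from plan import *
k=org+Rr@[-.0003,.1495,.085]; print(k,ctrl.hold_point_z)
go(k,down(126.1),back=.06)
E
```

```text
[0.64415929 0.23760754 0.085     ] 0.0539
tcp now [0.1593 0.6044 0.3039] target [0.6442 0.2376 0.1989]
turn units [  0.     0.   -10.17]
shift after turn, units [ -4.391 -14.55    2.626]
shift in present axes [-14.058  -5.776   2.625]
t 0.9 F [-0.2   0.46 -0.41] w 0.08547924197262358 q [ 1.21  0.49  1.56  0.    1.09 -0.11]
```

Call:
play_rows(motion=[[[0, 0, 0], [0, 0, -1], 0], [[0, 0, 0], [0, 0, -1], 0], [[0, 0, 0], [0, 0, -1], 0], [[0, 0, 0], [0, 0, -1], 0], [[0, 0, 0], [0, 0, -1], 0], [[0, 0, 0], [0, 0, -1], 0], [[0, 0, 0], [0, 0, -1], 0], [[0, 0, 0], [0, 0, -1], 0], [[0, 0, 0], [0, 0, -1], 0], [[0, 0, 0], [0, 0, -1], 0], [[0, 0, 0], [0, 0, -0.17], 0]], newtons=40)

```text
time_s: 1.82
eef_pos: [0.1593, 0.6044, 0.3039]
orientation: [[-0.806, -0.592, 0.0], [-0.592, 0.806, 0.0], [-0.0, 0.0, -1.0]]
ft_force: [0.1, -0.2, 0.3]
grip_width: 0.0426
```

Call:
play_rows(motion=[[[-0.25, -0.9, 0], [0, 0, 0], 0], [[-0.25, -0.9, 0], [0, 0, 0], 0], [[-0.25, -0.9, 0], [0, 0, 0], 0], [[-0.25, -0.9, 0], [0, 0, 0], 0], [[-0.25, -0.9, 0], [0, 0, 0], 0], [[-0.25, -0.9, 0], [0, 0, 0], 0], [[-0.25, -0.9, 0], [0, 0, 0], 0], [[-0.25, -0.9, 0], [0, 0, 0], 0], [[-0.25, -0.9, 0], [0, 0, 0], 0], [[-0.25, -0.9, 0], [0, 0, 0], 0], [[-0.25, -0.9, 0], [0, 0, 0], 0], [[-0.25, -0.9, 0], [0, 0, 0], 0]])

```text
time_s: 2.82
eef_pos: [0.512, 0.3245, 0.3041]
orientation: [[-0.81, -0.587, 0.0], [-0.587, 0.81, 0.0], [-0.0, 0.0, -1.0]]
ft_force: [-0.0, 0.4, 0.7]
grip_width: 0.0427
```

```bash
python3 - <<'E'
from plan import *
k=org+Rr@[-.0003,.1495,.085]
go(k,down(126.1),back=.06)
E
```

```text
tcp now [0.512  0.3245 0.3041] target [0.6442 0.2376 0.1989]
turn units [ 0.    0.   -0.03]
shift after turn, units [-1.39  -3.701  2.629]
shift in present axes [-1.4   -3.697  2.63 ]
t 2.8167 F [-0.01  0.37  0.72] w 0.042749319705318256 q [ 0.46  0.46  1.61  0.    1.07 -1.74]
```

Call:
play_rows(motion=[[[-0.3, -0.8, 0], [0, 0, 0], 0], [[-0.3, -0.8, 0], [0, 0, 0], 0], [[-0.3, -0.8, 0.3], [0, 0, 0], 0], [[-0.3, -0.8, 0.6], [0, 0, 0], 0], [[-0.2, -0.5, 0.9], [0, 0, 0], 0], [[0, 0, 0.83], [0, 0, 0], 0], [[0, 0, 0], [0, 0, 0], 0]])

```text
time_s: 3.4
eef_pos: [0.6417, 0.2376, 0.1922]
orientation: [[-0.811, -0.586, -0.01], [-0.586, 0.811, -0.002], [0.009, 0.004, -1.0]]
ft_force: [-0.9, 1.5, -0.9]
grip_width: 0.0426
```

```bash
python3 - <<'E'
from plan import *
k=org+Rr@[-.0003,.1495,.085]
go(k,down(126.1),back=0)
snap('side','side1'); im,d=snap('top','top1')
cv2.imwrite('pics/t1.png',cv2.resize(im[90:220,90:260],None,fx=4,fy=4)[:,:,::-1])
E
```

```text
tcp now [0.6417 0.2376 0.1922] target [0.6442 0.2376 0.1389]
turn units [ 0.04 -0.11 -0.05]
shift after turn, units [-0.048 -0.036  1.332]
shift in present axes [-0.061 -0.041  1.331]
t 3.4 F [-0.87  1.5  -0.88] w 0.04264214772549146 q [ 0.26  0.69  1.5   0.    0.96 -1.94]
```

View pics/side1.png

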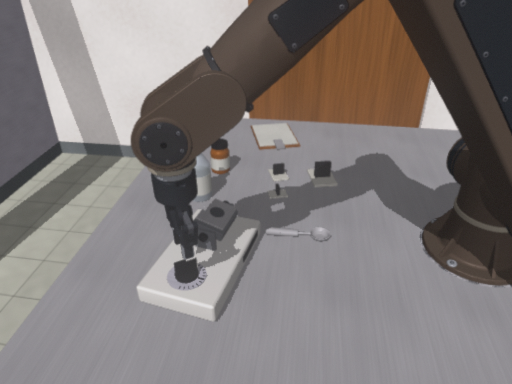

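The side view has the fingers straddling the knob bar at (185,265), clear of the head. I'm lowering in two stages.

Call:
play_rows(motion=[[[0, 0, 0], [0, 0, 0], 0], [[0, 0, 0], [0, 0, 0], 0], [[0, 0, 0], [0, 0, 0], 0]])

```text
time_s: 3.75
eef_pos: [0.6431, 0.2401, 0.2014]
orientation: [[-0.808, -0.589, 0.003], [-0.589, 0.808, 0.001], [-0.003, -0.001, -1.0]]
ft_force: [0.5, 0.2, 0.3]
grip_width: 0.043
```

```bash
python3 - <<'E'
from plan import *
k=org+Rr@[-.0003,.1495,.085]
go(k,down(126.1),back=0)
E
```

```text
tcp now [0.6431 0.2401 0.2014] target [0.6442 0.2376 0.1389]
turn units [-0.01  0.04  0.  ]
shift after turn, units [ 0.015 -0.067  1.563]
shift in present axes [ 0.02  -0.065  1.563]
t 3.75 F [0.47 0.2  0.31] w 0.04299930638763141 q [ 0.26  0.68  1.5   0.    0.96 -1.94]
```

Call:
play_rows(motion=[[[0.02, -0.06, 0.3], [0, 0, 0], 0], [[0, 0, 0.4], [0, 0, 0], 0], [[0, 0, 0.4], [0, 0, 0], 0], [[0, 0, 0.3], [0, 0, 0], 0], [[0, 0, 0.15], [0, 0, 0], 0], [[0, 0, 0], [0, 0, 0], 0], [[0, 0, 0], [0, 0, 0], 0], [[0, 0, 0], [0, 0, 0], 0]])

```text
time_s: 4.42
eef_pos: [0.644, 0.2371, 0.1378]
orientation: [[-0.808, -0.589, 0.001], [-0.589, 0.808, 0.0], [-0.001, -0.0, -1.0]]
ft_force: [-0.3, 0.1, 0.5]
grip_width: 0.0425
```

```bash
python3 - <<'E'
from plan import *
k=org+Rr@[-.0003,.1495,.085]
go(k,down(126.1),back=0)
im,d=snap('side','side2')
cv2.imwrite('pics/s2.png',cv2.resize(im[190:310,120:270],None,fx=4,fy=4)[:,:,::-1])
E
```

```text
tcp now [0.644  0.2371 0.1378] target [0.6442 0.2376 0.1389]
turn units [-0.    0.01 -0.  ]
shift after turn, units [-0.01   0.009 -0.028]
shift in present axes [-0.01   0.009 -0.028]
t 4.4167 F [-0.32  0.09  0.52] w 0.042488438596674234 q [ 0.26  0.76  1.54  0.    0.85 -1.94]
```

View pics/s2.png

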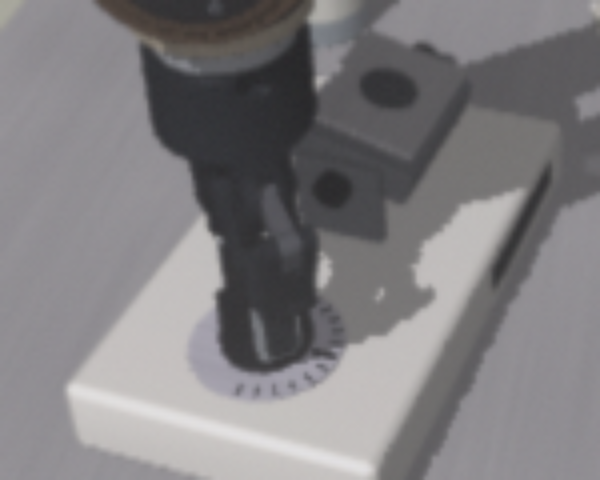

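The fingers straddle the bar, so I'm closing.

Call:
play_rows(motion=[[[0, 0, 0], [0, 0, 0], -1], [[0, 0, 0], [0, 0, 0], -1], [[0, 0, 0], [0, 0, 0], -1], [[0, 0, 0], [0, 0, 0], -1], [[0, 0, 0], [0, 0, 0], -1], [[0, 0, 0], [0, 0, 0], -1]], newtons=50)

```text
time_s: 4.97
eef_pos: [0.6446, 0.2359, 0.1379]
orientation: [[-0.808, -0.589, 0.002], [-0.589, 0.808, -0.001], [-0.001, -0.002, -1.0]]
ft_force: [3.7, -6.7, 2.5]
grip_width: 0.011
```

Call:
play_rows(motion=[[[0, -0.035, 0], [0, 0, 0], -1], [[0, 0, 0], [0, 0, 0.7], -1], [[0, 0, 0], [0, 0, 0.8], -1], [[0, 0, 0], [0, 0, 0.9], -1], [[0, 0, 0], [0, 0, 0.9], -1], [[0, 0, 0], [0, 0, 0.9], -1], [[0, 0, 0], [0, 0, 0.9], -1], [[0, 0, 0], [0, 0, 0.9], -1], [[0, 0, 0], [0, 0, 0.9], -1], [[0, 0, 0], [0, 0, 0.9], -1], [[0, 0, 0], [0, 0, 0.9], -1], [[0, 0, 0], [0, 0, 0.5], -1]])

```text
time_s: 5.97
eef_pos: [0.6451, 0.2349, 0.1379]
orientation: [[-0.984, 0.177, 0.002], [0.177, 0.984, -0.001], [-0.002, -0.0, -1.0]]
ft_force: [0.2, -7.2, 5.7]
grip_width: 0.0115
```

Call:
play_rows(motion=[[[0, 0, 0], [0, 0, 0], -1], [[0, 0, 0], [0, 0, 0], -1], [[0, 0, 0], [0, 0, 0], -1]])

```text
time_s: 6.22
eef_pos: [0.6451, 0.2349, 0.1379]
orientation: [[-0.985, 0.173, 0.001], [0.173, 0.985, -0.001], [-0.002, -0.0, -1.0]]
ft_force: [-0.4, -7.6, 5.4]
grip_width: 0.0107
```

```bash
python3 - <<'E'
from plan import *
k=org+Rr@[-.0003,.1495,.085]
go(k,down(80.15),back=0)
E
```

```text
tcp now [0.6451 0.2349 0.1379] target [0.6442 0.2376 0.1389]
turn units [-0.    0.02 -0.02]
shift after turn, units [ 0.035  0.062 -0.026]
shift in present axes [ 0.035  0.062 -0.026]
t 6.2167 F [-0.39 -7.62  5.45] w 0.010741418147901935 q [ 0.25  0.76  1.53 -0.    0.85 -1.14]
```

Call:
play_rows(motion=[[[0, 0, 0], [0, 0, 0], 0.1], [[0, 0, 0], [0, 0, 0], 0.1], [[0, 0, 0], [0, 0, 0], 0.1], [[0, 0, 0], [0, 0, 0], 0.1], [[0, 0, -0.4], [0, 0, 0], 0.1], [[0, 0, -0.9], [0, 0, 0], 0.1], [[0, 0, -0.9], [0, 0, 0], 0.1], [[0.4, 0, -0.9], [0, 0, 0], 0.1], [[0.9, 0, -0.5], [0, 0, 0], 0.1], [[0.9, 0, -0.4], [0, 0, 0], 0.1], [[0.9, -0.5, 0], [0, 0, 0], 0.1], [[0.9, -0.5, 0], [0, 0, 0], 0.1]])

```text
time_s: 7.22
eef_pos: [0.4782, 0.2243, 0.2978]
orientation: [[-0.985, 0.171, 0.002], [0.171, 0.985, 0.001], [-0.002, 0.001, -1.0]]
ft_force: [-1.1, 0.0, -0.3]
grip_width: 0.0471
```

```bash
python3 - <<'E'
from plan import *
im,d=snap('side','side3'); i2,d2=snap('top','top3')
cv2.imwrite('pics/s3.png',cv2.resize(im[190:310,120:270],None,fx=4,fy=4,interpolation=2)[:,:,::-1])
cv2.imwrite('pics/t3.png',cv2.resize(i2[110:205,120:255],None,fx=5.4,fy=5.4,interpolation=2)[:,:,::-1])
a=spotter.pinpoint('face','top'); print(a)
for n,D in(('top',d2),('side',d)):
    p=cloud(n,D).reshape(-1,3); L=(p-org)@Rr
    m=(np.hypot(L[:,0],L[:,1]-.15)<.03)&(L[:,2]>.082)&(L[:,2]<.1)
    q=L[m]; (c,s,a)=cv2.minAreaRect((q[:,:2]*1000).astype(np.float32)) if len(q) else (0,0,0); print(n,len(q),c,s,a)
print(sensors.get_state()['eef_pos'])
E
```

```text
[{'location': [0.4059, 0.4055], 'confidence': 0.69}]
top 99 (-0.48101043701171875, 149.87142944335938) (47.33308029174805, 12.13205337524414) 0.5001026391983032
side 153 (-1.5217514038085938, 149.46475219726562) (12.696880340576172, 45.66976547241211) 88.66082763671875
[0.47778997 0.22369708 0.29772654]
```

View pics/t3.png

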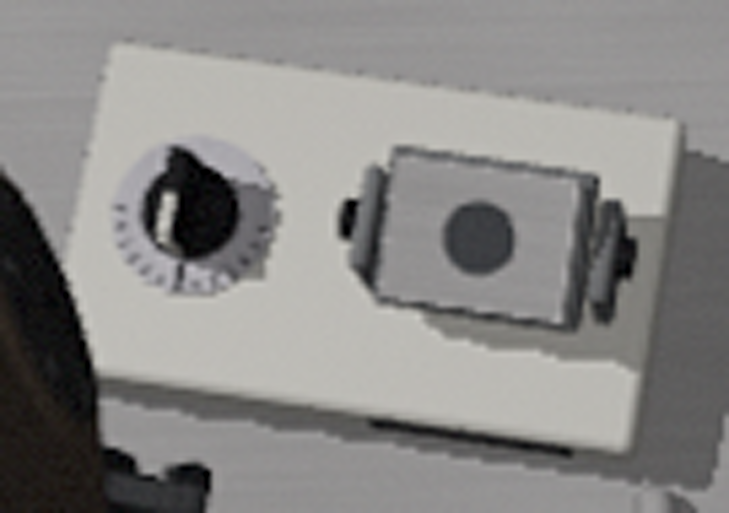

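View pics/s3.png

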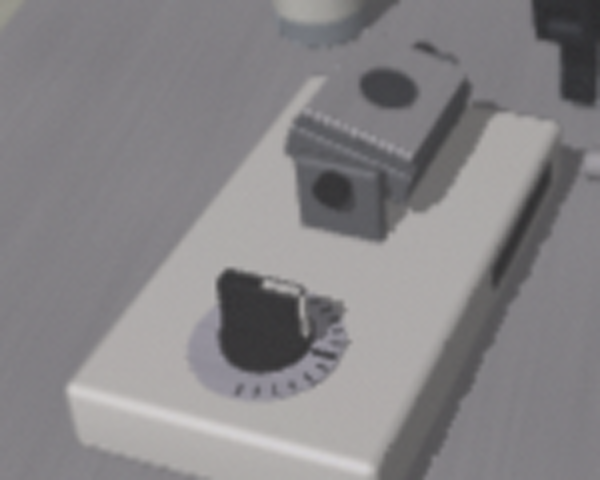

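The knob is at 0 within about a degree: the bar measures 0.5° and -1.3° off the reader's x axis in the two views. The pointer end in the top crop at (165,220) faces the long tick at (180,275). Now I'll fetch the tile.

```bash
python3 - <<'E'
from plan import *
go([.5063,-.2823,.029],down(110),back=.06)
E
```

```text
tcp now [0.4778 0.2237 0.2977] target [ 0.5063 -0.2823  0.1429]
turn units [ 0.   -0.   -5.98]
shift after turn, units [  3.657 -12.131   3.871]
shift in present axes [ -2.874 -12.34    3.869]
t 7.3667 F [1.38 0.39 0.36] w 0.046909775331080594 q [ 0.31  0.36  1.8   0.    0.98 -1.09]
```

Call:
play_rows(motion=[[[0, 0, 0], [0, 0, -1], 0.1], [[0, 0, 0], [0, 0, -1], 0.1], [[0, 0, 0], [0, 0, -1], 0.1], [[0, 0, 0], [0, 0, -1], 0.1], [[0, 0, 0], [0, 0, -1], 0.1], [[0, 0, 0], [0, 0, -0.98], 0.1], [[0.2, -0.8, 0], [0, 0, 0], 0.1], [[0.2, -0.8, 0], [0, 0, 0], 0.1], [[0.2, -0.8, 0], [0, 0, 0], 0.1], [[0.2, -0.8, 0], [0, 0, 0], 0.1], [[0.2, -0.8, 0], [0, 0, 0], 0.1], [[0.2, -0.8, 0], [0, 0, 0], 0.1]])

```text
time_s: 8.37
eef_pos: [0.5017, 0.0255, 0.2971]
orientation: [[-0.94, -0.342, 0.001], [-0.342, 0.94, 0.0], [-0.001, -0.0, -1.0]]
ft_force: [0.8, 0.5, 0.8]
grip_width: 0.047
```

Call:
play_rows(motion=[[[0.3, -0.8, 0], [0, 0, 0], 0.1], [[0.3, -0.8, 0], [0, 0, 0], 0.1], [[0.3, -0.8, 0], [0, 0, 0], 0.1], [[0.3, -0.8, 0], [0, 0, 0], 0.1], [[0.3, -0.8, 0], [0, 0, 0], 0.1], [[0.3, -0.8, 0], [0, 0, 0], 0.1], [[0.3, -0.8, 0.3], [0, 0, 0], 0.1], [[0.2, -0.8, 0.6], [0, 0, 0], 0.1], [[0.1, -0.4, 0.9], [0, 0, 0], 0.1], [[0, 0, 0.8], [0, 0, 0], 0.1], [[0, 0, 0], [0, 0, 0], 0.1], [[0, 0, 0], [0, 0, 0], 0.1]])

```text
time_s: 9.37
eef_pos: [0.5036, -0.2616, 0.192]
orientation: [[-0.94, -0.341, -0.002], [-0.341, 0.94, 0.002], [0.002, 0.003, -1.0]]
ft_force: [0.3, -0.1, 0.4]
grip_width: 0.047
```

```bash
python3 - <<'E'
from plan import *
go([.5063,-.2823,.029],down(110),back=0)
E
```

```text
tcp now [ 0.5036 -0.2616  0.192 ] target [ 0.5063 -0.2823  0.0829]
turn units [ 0.03 -0.02 -0.01]
shift after turn, units [ 0.113 -0.51   2.728]
shift in present axes [ 0.108 -0.517  2.727]
t 9.3667 F [ 0.33 -0.14  0.41] w 0.047017369661871575 q [-0.6   0.55  1.81  0.    0.78 -2.51]
```

Call:
play_rows(motion=[[[0.11, -0.51, 0], [0, 0, 0], 0.1], [[0, 0, 0.5], [0, 0, 0], 0.1], [[0, 0, 0.7], [0, 0, 0], 0.1], [[0, 0, 0.5], [0, 0, 0], 0.1], [[0, 0, 0], [0, 0, 0], 0.1], [[0, 0, 0], [0, 0, 0], 0.1], [[0, 0, 0], [0, 0, 0], 0.1]])

```text
time_s: 9.95
eef_pos: [0.5072, -0.2821, 0.1273]
orientation: [[-0.94, -0.342, 0.003], [-0.342, 0.94, -0.002], [-0.002, -0.002, -1.0]]
ft_force: [0.0, -0.4, 0.1]
grip_width: 0.0467
```

```bash
python3 - <<'E'
from plan import *
go([.5063,-.2823,.029],down(110),back=0)
im,d=snap('side','side4'); i2,d2=snap('top','top4')
a=cv2.resize(im[110:220,240:370],None,fx=4.5,fy=4.5,interpolation=2)
cv2.imwrite('pics/s4.png',a[:,:,::-1])
cv2.imwrite('pics/t4.png',cv2.resize(i2[150:260,290:420],None,fx=4.5,fy=4.5,interpolation=2)[:,:,::-1])
E
```

```text
tcp now [ 0.5072 -0.2821  0.1273] target [ 0.5063 -0.2823  0.0829]
turn units [-0.03  0.02  0.  ]
shift after turn, units [0.022 0.003 1.11 ]
shift in present axes [0.024 0.006 1.11 ]
t 9.95 F [ 0.03 -0.39  0.08] w 0.04668947718806577 q [-0.62  0.66  1.83  0.    0.66 -2.54]
```

View pics/s4.png

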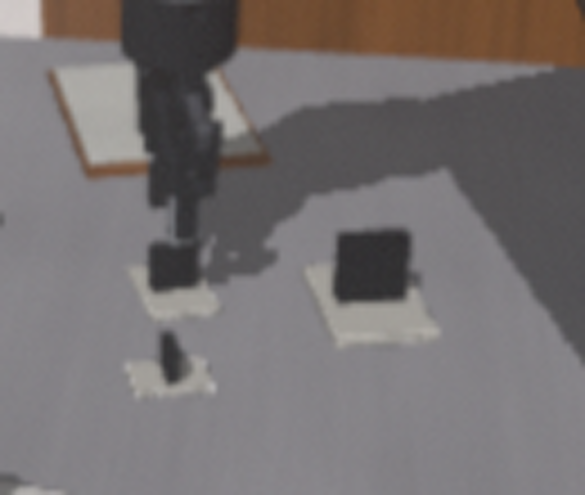

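View pics/t4.png

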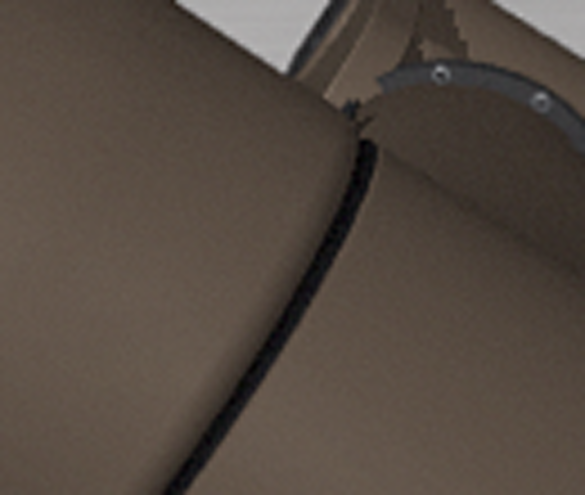

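```bash
python3 - <<'E'
from plan import *
s=sensors.get_state(); R=s['orientation'];p=s['eef_pos']
for l in(.062,.067,.073):
  for w in (.026,.032): print(l,w,proj('side',[p+R@[x,sg*w,l] for sg in(1,-1) for x in(-.011,0,.011)]).round(1).tolist())
print('fin',proj('side',[[.5063,-.2823,.04]]))
E
```

```text
0.062 0.026 [[277.2, 160.8], [280.7, 160.5], [284.3, 160.2], [273.0, 153.1], [276.4, 152.8], [279.8, 152.5]]
0.062 0.032 [[277.7, 161.8], [281.2, 161.4], [284.8, 161.1], [272.5, 152.3], [275.9, 152.0], [279.4, 151.7]]
0.067 0.026 [[277.1, 162.3], [280.7, 162.0], [284.2, 161.6], [273.0, 154.6], [276.4, 154.3], [279.8, 153.9]]
0.067 0.032 [[277.6, 163.2], [281.2, 162.9], [284.7, 162.5], [272.5, 153.7], [275.9, 153.4], [279.3, 153.1]]
0.073 0.026 [[277.1, 164.1], [280.6, 163.7], [284.1, 163.4], [272.9, 156.3], [276.3, 156.0], [279.7, 155.7]]
0.073 0.032 [[277.6, 165.0], [281.1, 164.7], [284.6, 164.3], [272.4, 155.4], [275.8, 155.1], [279.2, 154.8]]
fin [[278.53160351 163.8371286 ]]
```

The finger tip shows at px (281.6,164) in the side view, where (281,164) is predicted, so it is lined up over the fin.

Call:
play_rows(motion=[[[0.02, 0, 0.3], [0, 0, 0], 0.1], [[0, 0, 0.4], [0, 0, 0], 0.1], [[0, 0, 0.3], [0, 0, 0], 0.1], [[0, 0, 0.1], [0, 0, 0], 0.1], [[0, 0, 0], [0, 0, 0], 0.1], [[0, 0, 0], [0, 0, 0], 0.1], [[0, 0, 0], [0, 0, 0], 0.1]])

```text
time_s: 10.63
eef_pos: [0.5056, -0.2824, 0.0817]
orientation: [[-0.94, -0.342, 0.001], [-0.342, 0.94, -0.0], [-0.001, -0.001, -1.0]]
ft_force: [0.0, 0.6, 0.5]
grip_width: 0.047
```

Call:
play_rows(motion=[[[0, 0, 0], [0, 0, 0], -1], [[0, 0, 0], [0, 0, 0], -1], [[0, 0, 0], [0, 0, 0], -1], [[0, 0, 0], [0, 0, 0], -1], [[0, 0, 0], [0, 0, 0], -1], [[0, 0, 0], [0, 0, 0], -1]], newtons=80)

```text
time_s: 11.13
eef_pos: [0.5056, -0.2824, 0.0816]
orientation: [[-0.94, -0.342, 0.001], [-0.342, 0.94, -0.001], [-0.001, -0.001, -1.0]]
ft_force: [-0.3, -0.4, 5.2]
grip_width: 0.0108
```

```bash
python3 - <<'E'
from plan import *
go([.5063,-.2823,.029],down(110),back=0)
im,d=snap('side','side5')
a=cv2.resize(im[110:220,240:370],None,fx=4.5,fy=4.5,interpolation=2)
cv2.imwrite('pics/s5.png',a[:,:,::-1])
E
```

```text
tcp now [ 0.5056 -0.2824  0.0816] target [ 0.5063 -0.2823  0.0829]
turn units [-0.01  0.01 -0.  ]
shift after turn, units [-0.018 -0.003 -0.033]
shift in present axes [-0.018 -0.003 -0.033]
t 11.1333 F [-0.3  -0.37  5.25] w 0.010802857019722162 q [-0.62  0.73  1.85  0.    0.56 -2.54]
```

View pics/s5.png

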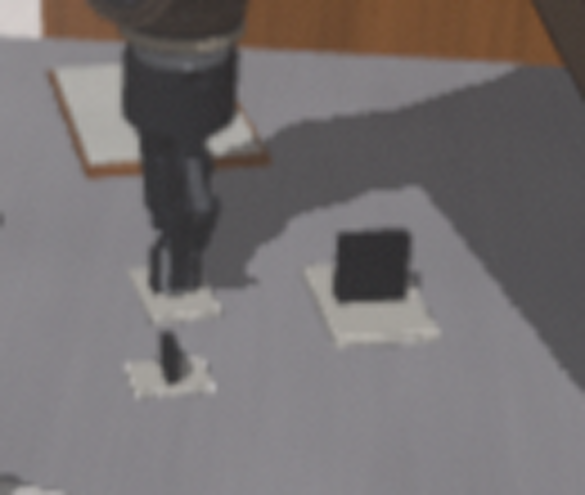

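The tile is gripped by the fin at 10.8 mm width. It lies flat on the bench, so its underside is 81.6 mm ahead of the TCP. I'm lifting it.

Call:
play_rows(motion=[[[0, 0, -0.2], [0, 0, 0], -1], [[0, 0, -0.5], [0, 0, 0], -1], [[0, 0, -0.8], [0, 0, 0], -1], [[0, 0, -0.9], [0, 0, 0], -1], [[0, 0, -0.9], [0, 0, 0], -1], [[0, 0, -0.9], [0, 0, 0], -1], [[0, 0, -0.8], [0, 0, 0], -1], [[0, 0, -0.5], [0, 0, 0], -1], [[0, 0, 0], [0, 0, 0], -1]])

```text
time_s: 11.93
eef_pos: [0.5059, -0.2825, 0.306]
orientation: [[-0.94, -0.342, 0.006], [-0.342, 0.94, -0.004], [-0.004, -0.006, -1.0]]
ft_force: [0.5, 0.1, -1.0]
grip_width: 0.0109
```

```bash
cat >> plan.py <<'E'
th=.269
F=org+Rr@(np.array([0,0,.085])+.025*np.array([-np.sin(th),0,np.cos(th)]))
Rf=Rr@np.array([[-np.cos(th),0,np.sin(th)],[0,1,0],[-np.sin(th),0,-np.cos(th)]])
E
python3 - <<'E'
from plan import *
print(F)
go(F,Rf,back=.0816-.0539+.07)
go(F,down(80.15),back=.0816-.0539+.07)
im,d=snap('side','side6')
E
```

```text
[0.61233375 0.09139662 0.10910093]
tcp now [ 0.5059 -0.2825  0.306 ] target [0.5726 0.0983 0.2552]
turn units [ 0.75 -2.95  5.94]
shift after turn, units [0.321 9.665 1.227]
shift in present axes [-4.818  8.383  1.239]
t 11.9333 F [ 0.51  0.07 -0.97] w 0.010891217069046414 q [-0.62  0.42  1.67  0.    1.04 -2.54]
tcp now [ 0.5059 -0.2825  0.306 ] target [0.6123 0.0914 0.2607]
turn units [-0.05  0.06  5.97]
shift after turn, units [-1.024  9.665  1.132]
shift in present axes [-5.692  7.881  1.109]
t 11.9333 F [ 0.51  0.07 -0.97] w 0.010891217069046414 q [-0.62  0.42  1.67  0.    1.04 -2.54]
```

View pics/side6.png

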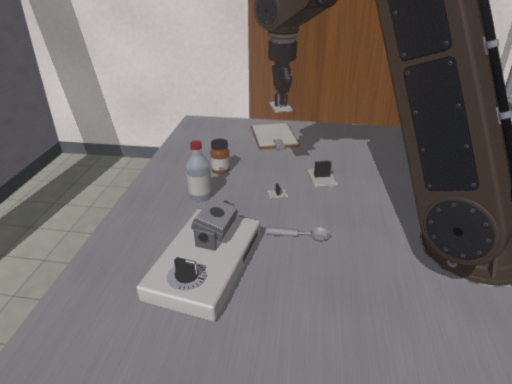

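The tile is held and level at px (281,105), and the bystanders are unmoved. Next I yaw, tilt and move over the face.

Call:
play_rows(motion=[[[0, 0, 0], [0, 0, 1], -1], [[0, 0, 0], [0, 0, 1], -1], [[0, 0, 0], [0, 0, 1], -1], [[0, 0, 0], [0, 0, 1], -1], [[0, 0, 0], [0, 0, 1], -1], [[0, 0, 0], [0, 0, 0.97], -1], [[0, 0, 0], [0, -0.78, 0], -1], [[0, 0, 0], [0, -0.78, 0], -1], [[0, 0, 0], [0, -0.78, 0], -1], [[0, 0, 0], [0, -0.74, 0], -1]])

```text
time_s: 12.82
eef_pos: [0.5048, -0.282, 0.2995]
orientation: [[-0.95, 0.172, 0.262], [0.166, 0.985, -0.045], [-0.266, 0.001, -0.964]]
ft_force: [-0.2, 1.3, -1.5]
grip_width: 0.0108
```

Call:
play_rows(motion=[[[0, 0.5, 0], [0, 0, 0], -1], [[0, 0.8, 0], [0, 0, 0], -1], [[0, 0.9, 0], [0, 0, 0], -1], [[0, 0.9, 0], [0, 0, 0], -1], [[0, 0.9, 0], [0, 0, 0], -1], [[0, 0.9, 0], [0, 0, 0], -1], [[0, 0.9, 0], [0, 0, 0], -1], [[0, 0.9, 0], [0, 0, 0], -1], [[0, 0.9, 0], [0, 0, 0], -1], [[0, 0.8, 0], [0, 0, 0], -1], [[0, 0.6, 0], [0, 0, 0], -1], [[0, 0.3, 0], [0, 0, 0], -1]])

```text
time_s: 13.82
eef_pos: [0.5687, 0.087, 0.2995]
orientation: [[-0.951, 0.169, 0.259], [0.163, 0.986, -0.045], [-0.263, -0.0, -0.965]]
ft_force: [0.1, -0.1, -1.1]
grip_width: 0.011
```

Call:
play_rows(motion=[[[0, 0, 0], [0, 0, 0], -1], [[0, 0, 0], [0, 0, 0], -1], [[0, 0, 0], [0, 0, 0], -1]])

```text
time_s: 14.07
eef_pos: [0.5687, 0.0837, 0.3002]
orientation: [[-0.95, 0.172, 0.26], [0.165, 0.985, -0.046], [-0.264, -0.0, -0.965]]
ft_force: [0.4, -0.1, 0.1]
grip_width: 0.0109
```

```bash
python3 - <<'E'
from plan import *
go(F,Rf,back=.0816-.0539+.04)
E
```

```text
tcp now [0.5687 0.0837 0.3002] target [0.5805 0.0969 0.2263]
turn units [-0.01 -0.02 -0.01]
shift after turn, units [0.265 0.376 1.841]
shift in present axes [0.262 0.377 1.842]
t 14.0667 F [ 0.38 -0.08  0.09] w 0.010933556447552631 q [ 0.05  0.37  1.8  -0.09  0.71 -1.29]
```

Call:
play_rows(motion=[[[0.13, 0.19, 0.3], [0, 0, 0], -1], [[0.13, 0.14, 0.6], [0, 0, 0], -1], [[0, 0, 0.6], [0, 0, 0], -1], [[0, 0, 0.5], [0, 0, 0], -1], [[0, 0, 0.2], [0, 0, 0], -1], [[0, 0, 0], [0, 0, 0], -1], [[0, 0, 0], [0, 0, 0], -1], [[0, 0, 0], [0, 0, 0], -1]])

```text
time_s: 14.73
eef_pos: [0.5847, 0.0946, 0.2145]
orientation: [[-0.949, 0.172, 0.263], [0.166, 0.985, -0.046], [-0.267, 0.0, -0.964]]
ft_force: [0.2, -0.1, -0.5]
grip_width: 0.0105
```

```bash
python3 - <<'E'
from plan import *
go(F,Rf,back=.0816-.0539)
im,d=snap('side','side7'); i2,d2=snap('top','top7')
a=cv2.resize(im[170:270,150:270],None,fx=5,fy=5,interpolation=2)
cv2.imwrite('pics/s7.png',a[:,:,::-1])
cv2.imwrite('pics/t7.png',cv2.resize(i2[110:205,120:255],None,fx=5.4,fy=5.4,interpolation=2)[:,:,::-1])
E
```

```text
tcp now [0.5847 0.0946 0.2145] target [0.591  0.0951 0.1878]
turn units [ 0.    0.01 -0.01]
shift after turn, units [0.03  0.039 0.685]
shift in present axes [0.031 0.039 0.685]
t 14.7333 F [ 0.17 -0.13 -0.53] w 0.010494175324257985 q [ 0.07  0.5   1.85 -0.13  0.53 -1.23]
```

View pics/s7.png

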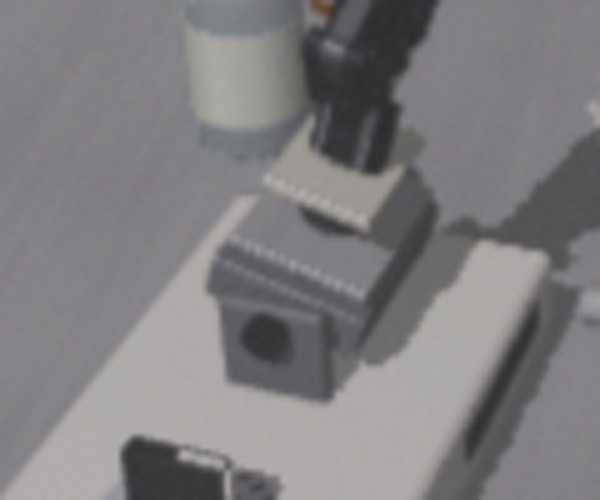

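View pics/t7.png

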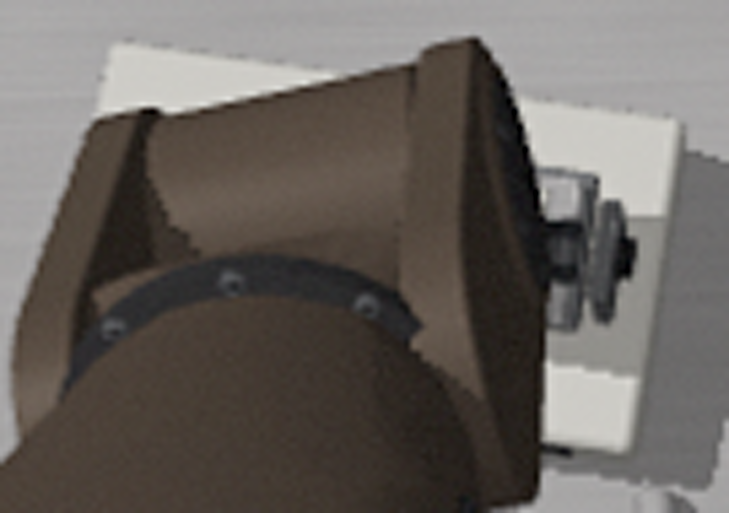

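The side view has the tile about 27 mm above the face, parallel to it. Its near edge runs (265,180)–(368,225) in the crop. The arm hides the top view. I'm measuring the tile in the face frame from side depth.

```bash
cat > tl.py <<'E'
from plan import *
import sys
def ana(tag,lo,hi,plot=True):
    z=np.load(f'pics/{tag}.npz'); im=z['im'].astype(int); X=cloud('side',z['d'])
    Fx=Rr@np.array([np.cos(th),0,np.sin(th)]);Fy=Rr@np.array([0,1,0]);Fn=Rr@np.array([-np.sin(th),0,np.cos(th)])
    Q=(X-F)@np.c_[Fx,Fy,Fn]
    m=(Q[...,2]>lo)&(Q[...,2]<hi)&(abs(Q[...,0])<.04)&(abs(Q[...,1])<.05)&(im.min(2)>110)
    l,lab,st,_=cv2.connectedComponentsWithStats(m.astype(np.uint8)); k=1+np.argmax(st[1:,4]); q=Q[lab==k]
    A=np.c_[q[:,:2],np.ones(len(q))]; c=np.linalg.lstsq(A,q[:,2],rcond=None)[0]; r=q[:,2]-A@c
    g=abs(r)<.002; c=np.linalg.lstsq(A[g],q[g,2],rcond=None)[0]
    print(tag,'tile pts',len(q),'plane tiltx,tilty,h',c.round(4)); q=q[g]
    print('x ext',np.percentile(q[:,0],[0,1,99,100]).round(4),'y ext',np.percentile(q[:,1],[0,1,99,100]).round(4))
    # corners by convex hull
    q3=(q[:,:2]*1000).astype(np.float32); h=cv2.minAreaRect(q3); print(h)
    # near edge: max y per x bin
    b=np.arange(-.03,.031,.004); E=[(x0+.002,q[(q[:,0]>=x0)&(q[:,0]<x0+.004),1].max()) for x0 in b if ((q[:,0]>=x0)&(q[:,0]<x0+.004)).sum()>2]; print('near edge',np.round(np.array(E)*1000,1).tolist())
    return c
if __name__=='__main__':
    ana('side7',.015,.05)
    # face itself, initial and now
    for t in ('side0','side7'):
        z=np.load(f'pics/{t}.npz'); X=cloud('side',z['d'])
        Fx=Rr@np.array([np.cos(th),0,np.sin(th)]);Fy=Rr@np.array([0,1,0]);Fn=Rr@np.array([-np.sin(th),0,np.cos(th)])
        Q=(X-F)@np.c_[Fx,Fy,Fn]; m=(abs(Q[...,2])<.004)&(abs(Q[...,0])<.04)&(abs(Q[...,1])<.05); q=Q[m]
        print(t,len(q),'med h',np.median(q[:,2]),np.percentile(q[:,0],[0,1,99,100]).round(4),np.percentile(q[:,1],[0,1,99,100]).round(4))
E
python3 tl.py
```

```text
side7 tile pts 262 plane tiltx,tilty,h [ 0.0033 -0.0237  0.0334]
x ext [-0.0241 -0.0238  0.0248  0.0255] y ext [-0.0144 -0.0062  0.0363  0.0377]
((0.4082164764404297, 11.79699420928955), (50.516693115234375, 50.28706359863281), 87.89237213134766)
near edge [[-24.0, 35.7], [-20.0, 35.6], [-16.0, 37.7], [-12.0, 34.7], [-8.0, 35.2], [-4.0, 35.4], [0.0, 35.3], [4.0, 35.7], [8.0, 36.1], [12.0, 36.6], [16.0, 36.4], [20.0, 35.6], [24.0, 34.2]]
side0 766 med h -0.00020841850978442958 [-0.0334 -0.0329  0.032   0.0329] [-0.0461 -0.0433  0.0421  0.0445]
side7 480 med h -0.00035232991171181343 [-0.0335 -0.033   0.0321  0.0326] [-0.0448 -0.0409  0.0425  0.0444]
```

```bash
python3 - <<'E'
from plan import *
Fx=Rr@np.array([np.cos(th),0,np.sin(th)]);Fy=Rr@np.array([0,1,0]);Fn=Rr@np.array([-np.sin(th),0,np.cos(th)]);B=np.c_[Fx,Fy,Fn]
def fit(m,Q,er):
    m=cv2.erode(m.astype(np.uint8),np.ones((er,er),np.uint8))>0 if er else m
    q=Q[m]
    for _ in range(5):
        A=np.c_[q[:,:2],np.ones(len(q))]; c=np.linalg.lstsq(A,q[:,2],rcond=None)[0]; r=q[:,2]-A@c; q=q[abs(r)<2.5*r.std()]
    cov=np.sqrt(np.diag(np.linalg.inv(A.T@A)))*r.std()
    print(er,len(q),c.round(4),'+-',cov.round(4))
z=np.load('pics/side7.npz'); im=z['im'].astype(int); Q=(cloud('side',z['d'])-F)@B
m=(Q[...,2]>.025)&(Q[...,2]<.045)&(abs(Q[...,0])<.04)&(abs(Q[...,1])<.05)&(im.min(2)>110)
for e in(0,2,3,5): fit(m,Q,e)
print('face')
for t in('side0','side7'):
    z=np.load(f'pics/{t}.npz'); Q=(cloud('side',z['d'])-F)@B
    m=(abs(Q[...,2])<.006)&(abs(Q[...,0])<.034)&(abs(Q[...,1])<.044)
    for e in(0,3,5): fit(m,Q,e)
z=np.load('pics/side6.npz'); im=z['im'].astype(int); X=cloud('side',z['d']); s=np.array([.5059,-.2825,.306]); Rb=np.array([[-0.94,-0.342,0],[-.342,.94,0],[0,0,-1]])
Q=(X-s)@Rb; Q[...,2]*=-1
m=(Q[...,2]>-.09)&(Q[...,2]<-.066)&(abs(Q[...,0])<.035)&(abs(Q[...,1])<.045)&(im.min(2)>110)
print('tile at lift, tool frame (z up)')
for e in(0,2,3): fit(m,Q,e)
z=np.load('pics/side0.npz'); im=z['im'].astype(int); X=cloud('side',z['d']); s=np.array([.5059,-.2825,.0816])
Q=(X-s)@Rb; Q[...,2]*=-1
m=(Q[...,2]>-.082)&(Q[...,2]<-.07)&(abs(Q[...,0])<.03)&(abs(Q[...,1])<.04)&(im.min(2)>110)
print('tile on bench')
for e in(0,2,3): fit(m,Q,e)
E
```

```text
0 238 [ 0.0041 -0.0029  0.033 ] +- [0.0041 0.0049 0.0001]
2 192 [ 0.0069 -0.0101  0.0331] +- [0.005  0.0076 0.0002]
3 156 [0.0048 0.0029 0.0329] +- [0.0053 0.0088 0.0002]
5 85 [-0.0113  0.013   0.0328] +- [0.0075 0.0171 0.0004]
face
0 738 [ 0.0036 -0.0032 -0.0002] +- [0.0019 0.0015 0.    ]
3 602 [ 0.0017  0.0001 -0.0001] +- [0.0022 0.0017 0.    ]
5 442 [-0.0027 -0.0006 -0.0001] +- [0.003  0.0021 0.    ]
0 456 [ 0.0027 -0.0039 -0.0003] +- [0.0025 0.0023 0.0001]
3 323 [-0.0017  0.0048 -0.0004] +- [0.0029 0.0029 0.0001]
5 183 [-0.0051  0.0112 -0.0004] +- [0.0039 0.0047 0.0001]
tile at lift, tool frame (z up)
0 110 [ 0.0011 -0.0121 -0.0775] +- [0.0059 0.0048 0.0001]
2 79 [-0.0111 -0.0045 -0.0776] +- [0.007  0.006  0.0002]
3 53 [-0.0157  0.0068 -0.0777] +- [0.0069 0.0061 0.0002]
tile on bench
0 155 [ 0.017  -0.0322 -0.0764] +- [0.0128 0.0113 0.0003]
2 100 [-0.0128 -0.0167 -0.0761] +- [0.0125 0.0119 0.0003]
3 69 [-0.0168  0.0014 -0.0756] +- [0.009  0.0093 0.0002]
```

The tile is parallel to the face within noise (under 0.01 rad), and the gap is about 27 mm. I'm approaching to about 5 mm.

Call:
play_rows(motion=[[[0.015, -0.02, 0.1], [0, 0, 0], -1], [[0, 0, 0.15], [0, 0, 0], -1], [[0, 0, 0.15], [0, 0, 0], -1], [[0, 0, 0.1], [0, 0, 0], -1], [[0, 0, 0.05], [0, 0, 0], -1], [[0, 0, 0], [0, 0, 0], -1], [[0, 0, 0], [0, 0, 0], -1], [[0, 0, 0], [0, 0, 0], -1], [[0, 0, 0], [0, 0, 0], -1]])

```text
time_s: 15.58
eef_pos: [0.5896, 0.0933, 0.1922]
orientation: [[-0.95, 0.171, 0.262], [0.165, 0.985, -0.045], [-0.266, 0.0, -0.964]]
ft_force: [-0.1, -0.4, -0.7]
grip_width: 0.0108
```

```bash
cat >> plan.py <<'E'
def st():
    s=sensors.get_state(); t=F-Rf[:,2]*.0816
    print('t',s['time_s'],'tool-frame pos vs face mm',(1000*(Rf.T@(s['eef_pos']-t))).round(2),'F tool',(Rf.T@s['ft_force']).round(2),'M tool',(Rf.T@s['moment']).round(2),'rot',(Ro.from_matrix(Rf.T@s['orientation']).as_rotvec()).round(4),'w',round(s['grip_width'],4))
E
python3 - <<'E'
from plan import *
st()
for _ in range(6): imaging.camera('side'); st()
E
```

```text
t 15.5833 tool-frame pos vs face mm [-0.18 -1.99 -4.58] F tool [ 0.23 -0.41  0.66] M tool [0.04 0.14 0.02] rot [-0.0001 -0.0001  0.0004] w 0.0108
t 15.6333 tool-frame pos vs face mm [-0.15 -1.99 -4.59] F tool [0.8  0.05 0.04] M tool [-0.03  0.17  0.02] rot [-0.0001 -0.0001  0.0003] w 0.011
t 15.6833 tool-frame pos vs face mm [-0.17 -1.97 -4.6 ] F tool [ 0.96 -0.43  1.32] M tool [ 0.03  0.21 -0.03] rot [-0.0001 -0.0002  0.0003] w 0.0111
t 15.7333 tool-frame pos vs face mm [-0.14 -1.99 -4.56] F tool [0.38 0.1  0.61] M tool [ 0.06  0.2  -0.03] rot [-0.0001 -0.0001  0.0003] w 0.0104
t 15.7833 tool-frame pos vs face mm [-0.13 -2.01 -4.53] F tool [ 0.87 -0.42  0.94] M tool [0.02 0.17 0.05] rot [-0.      0.      0.0004] w 0.0107
t 15.8333 tool-frame pos vs face mm [-0.11 -2.01 -4.51] F tool [-0.2  -0.09  1.43] M tool [-0.01  0.21  0.  ] rot [-0.      0.      0.0003] w 0.011
t 15.8833 tool-frame pos vs face mm [-0.09 -1.99 -4.49] F tool [-0.81 -0.01  1.49] M tool [-0.01  0.21  0.02] rot [-0.      0.0001  0.0003] w 0.0107
```

Call:
play_rows(motion=[[[0, 0, 0.05], [0, 0, 0], -1], [[0, 0, 0.05], [0, 0, 0], -1], [[0, 0, 0.03], [0, 0, 0], -1], [[0, 0, 0], [0, 0, 0], -1], [[0, 0, 0], [0, 0, 0], -1], [[0, 0, 0], [0, 0, 0], -1]])

```text
time_s: 16.38
eef_pos: [0.5909, 0.093, 0.1871]
orientation: [[-0.95, 0.171, 0.262], [0.165, 0.985, -0.045], [-0.266, 0.0, -0.964]]
ft_force: [-0.2, 0.7, 0.4]
grip_width: 0.0111
```

```bash
python3 - <<'E'
from plan import *
for _ in range(6): imaging.camera('side'); st()
snap('side','side8')
import tl; tl.ana('side8',.002,.012)
E
```

```text
t 16.4333 tool-frame pos vs face mm [-0.1  -2.02  0.72] F tool [-0.24 -0.03 -0.63] M tool [ 0.03  0.14 -0.04] rot [-0.      0.0001  0.0004] w 0.0107
t 16.4833 tool-frame pos vs face mm [-0.14 -2.02  0.69] F tool [-0.09 -0.19 -0.44] M tool [ 0.01  0.18 -0.02] rot [-0.     -0.      0.0004] w 0.0109
t 16.5333 tool-frame pos vs face mm [-0.11 -2.03  0.72] F tool [-0.19  0.47 -1.16] M tool [ 0.08  0.12 -0.01] rot [-0.      0.0001  0.0004] w 0.0108
t 16.5833 tool-frame pos vs face mm [-0.12 -2.01  0.74] F tool [ 0.64  0.11 -1.63] M tool [ 0.08  0.12 -0.  ] rot [-0.      0.0001  0.0003] w 0.0111
t 16.6333 tool-frame pos vs face mm [-0.12 -2.03  0.75] F tool [-0.75 -0.35 -1.27] M tool [ 0.05  0.11 -0.  ] rot [-0.      0.0001  0.0004] w 0.0111
t 16.6833 tool-frame pos vs face mm [-0.12 -2.03  0.75] F tool [-0.01 -0.04 -0.86] M tool [ 0.09  0.11 -0.04] rot [-0.      0.0001  0.0004] w 0.011
side8 tile pts 234 plane tiltx,tilty,h [ 0.0053 -0.0118  0.005 ]
x ext [-0.0256 -0.0251  0.0234  0.0238] y ext [-0.013  -0.0087  0.0362  0.0366]
((-0.7622146606445312, 11.984475135803223), (49.07012176513672, 49.699249267578125), 88.89730072021484)
near edge [[-24.0, 35.5], [-20.0, 34.0], [-16.0, 35.4], [-12.0, 35.4], [-8.0, 36.5], [-4.0, 36.6], [0.0, 35.0], [4.0, 33.1], [8.0, 34.0], [12.0, 34.7], [16.0, 33.6], [20.0, 34.0], [24.0, 34.2]]
```

It is touching: about 2 N change at +0.7 mm. The tile is centred within about 0.5 mm of the face. I'm pressing in about 4 mm.

Call:
play_rows(motion=[[[0, 0, 0.03], [0, 0, 0], -1], [[0, 0, 0.03], [0, 0, 0], -1], [[0, 0, 0.03], [0, 0, 0], -1], [[0, 0, 0.01], [0, 0, 0], -1], [[0, 0, 0], [0, 0, 0], -1], [[0, 0, 0], [0, 0, 0], -1], [[0, 0, 0], [0, 0, 0], -1], [[0, 0, 0], [0, 0, 0], -1]])

```text
time_s: 17.4
eef_pos: [0.592, 0.0929, 0.1833]
orientation: [[-0.95, 0.171, 0.262], [0.165, 0.985, -0.045], [-0.266, 0.0, -0.964]]
ft_force: [-2.7, 0.3, 3.6]
grip_width: 0.0111
```

```bash
python3 - <<'E'
from plan import *
for _ in range(8): imaging.camera('side'); st()
im,d=snap('side','side9'); snap('top','top9')
cv2.imwrite('pics/s9.png',cv2.resize(im[170:270,150:270],None,fx=5,fy=5,interpolation=2)[:,:,::-1])
import tl; tl.ana('side9',-.004,.012)
B=np.c_[Rr@np.array([np.cos(th),0,np.sin(th)]),Rr@np.array([0,1,0]),Rr@np.array([-np.sin(th),0,np.cos(th)])]
for t in('side0','side7','side8','side9'):
    z=np.load(f'pics/{t}.npz'); i=z['im'].astype(int); Q=(cloud('side',z['d'])-F)@B
    m=(Q[...,0]>-.03)&(Q[...,0]<.02)&(Q[...,1]>.037)&(Q[...,1]<.0415)&(abs(Q[...,2])<.012)
    print(t,m.sum(),'face strip h',np.median(Q[m][:,2]))
E
```

```text
t 17.45 tool-frame pos vs face mm [-0.12 -2.01  4.71] F tool [ 0.8  -0.3  -5.53] M tool [ 0.08  0.16 -0.01] rot [-0.      0.      0.0003] w 0.0108
t 17.5 tool-frame pos vs face mm [-0.15 -2.02  4.72] F tool [ 0.91  0.63 -5.23] M tool [0.06 0.16 0.01] rot [-0.      0.      0.0004] w 0.0107
t 17.55 tool-frame pos vs face mm [-0.12 -1.99  4.74] F tool [ 0.   -0.12 -5.74] M tool [ 0.03  0.14 -0.04] rot [-0.      0.      0.0003] w 0.011
t 17.6 tool-frame pos vs face mm [-0.13 -2.01  4.76] F tool [ 0.94 -0.99 -5.08] M tool [0.1  0.15 0.03] rot [-0.      0.0001  0.0003] w 0.0111
t 17.65 tool-frame pos vs face mm [-0.13 -2.    4.78] F tool [ 0.42 -0.75 -5.61] M tool [ 0.03  0.11 -0.01] rot [-0.      0.0001  0.0003] w 0.0109
t 17.7 tool-frame pos vs face mm [-0.12 -2.    4.79] F tool [ 2.2   1.02 -4.92] M tool [ 0.05  0.12 -0.  ] rot [-0.      0.0001  0.0004] w 0.0112
t 17.75 tool-frame pos vs face mm [-0.11 -2.01  4.79] F tool [-0.3  -0.04 -5.02] M tool [0.03 0.09 0.02] rot [-0.      0.0001  0.0003] w 0.0108
t 17.8 tool-frame pos vs face mm [-0.12 -2.02  4.79] F tool [ 1.    0.33 -4.75] M tool [ 0.1   0.17 -0.05] rot [-0.      0.0001  0.0005] w 0.0108
side9 tile pts 263 plane tiltx,tilty,h [-0.0027 -0.003   0.0007]
x ext [-0.0257 -0.0254  0.0238  0.0244] y ext [-0.014  -0.0102  0.0356  0.0374]
((-0.7028064727783203, 12.2399263381958), (51.24296569824219, 50.06647872924805), 88.49628448486328)
near edge [[-24.0, 33.0], [-20.0, 35.6], [-16.0, 35.5], [-12.0, 35.4], [-8.0, 34.9], [-4.0, 35.0], [0.0, 35.9], [4.0, 35.5], [8.0, 31.6], [12.0, 34.2], [16.0, 37.4], [20.0, 35.1], [24.0, 33.9]]
side0 75 face strip h -0.0026879569829997094
side7 75 face strip h -0.0023113424640057957
side8 79 face strip h -0.004043742898716602
side9 59 face strip h -0.006166339974195863
```

View pics/s9.png

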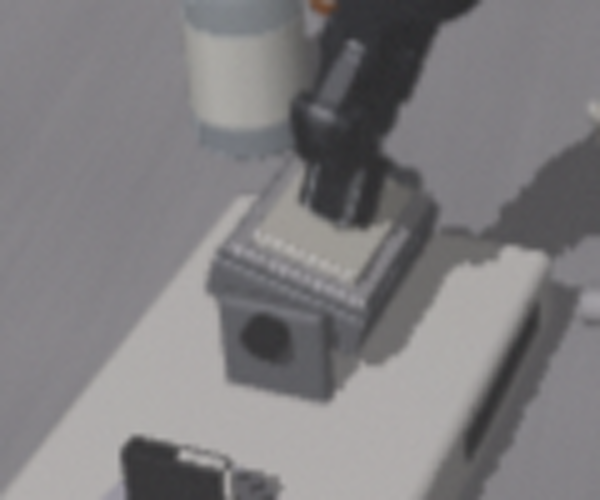

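The tile is flush and in line, with a steel margin all round. The reaction is about 6.2 N net, so the face gives about 4.2 mm. The pose is steady, so I'm handing in.

```bash
python3 - <<'E'
from plan import *
st()
print(ticket.finish_job())
E
```

```text
t 17.9 tool-frame pos vs face mm [-0.13 -2.    4.79] F tool [ 0.2   0.52 -5.02] M tool [ 0.08  0.18 -0.02] rot [-0.      0.0001  0.0004] w 0.0109
the job is handed in; nothing more can be done
None
```

I zeroed the knob, then pressed the middle-sized tile onto the reader's face. I handed the job in at 17.9 s with the gripper still holding the tile there by its fin.

- **Knob:** I turned it about 46° clockwise and let go. The two camera views then put the bar 0.5° and -1.3° off the reader's front direction, so the pointer is at the zero tick within about a degree.
- **Tile position:** the tile is parallel to the face within measuring noise (under about 0.01 rad). The side camera puts it about 0.5 mm from the middle of the face, with long sides in line. The top camera could not confirm this because the arm blocked its view.
- **Press depth:** my best figure is 4.2 mm, from a steady net push of about 6.2 N. The other two readings ran a little higher: up to 4.8 mm from the arm's travel since contact and about 5.3 mm from absolute camera depth. I trusted the force and did not adjust further.
- **Camera offset:** camera and arm positions differed by about 2 mm sideways at the reader. I corrected for this by measuring the tile against the face in the same picture.
- **Bystanders:** the arm stayed clear of the jar, bottle and spoon. They looked unmoved in the side picture after the tile was lifted, but I made no separate measurement of them at the end.

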